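# Latch the gate of the offcut bay

## Robot

A 6-joint arm with a two-finger parallel gripper is mounted at the origin on the work surface. World frame = base frame: x ahead of the robot, y to its left, z up, the work surface at z = 0. Lengths are in m, angles in rad, forces in N, time in s.
With the tool pointing down it reaches from about 0.35 to 0.975 m from the base axis. Payload 4.9 kg.
Tool frame: the origin (TCP) lies on the centre line of the jaws, within the pads' length; the fingertips stand 14 mm ahead of it and the grasp point (between the pads) lies 5 mm behind it; z points along the fingers, y is the line along which they close (so a half turn about z gives the same grasp; the last joint's range is limited). The gripper opens to 85 mm and grips with 20 to 120 N. Pads are 22 mm wide; open, the fingers measure 114 mm over their backs; the gripper's body (76 mm by 85 mm) begins 54 mm behind the grasp point. The pads swing forward as they close: fully open they stand 13 mm farther back than shut.
Start: joints at [1.14, 0.053, 1.613, -0, 1.476, -0.119], TCP at [0.192, 0.595, 0.223] pointing down, gripper open.
Joint ranges: [-3.01, 3.01], [-1.01, 2.22], [0.06, 2.58], [-1.02, 4.17], [0.09, 2.62], [-3.14, 3.14]. Speed limits (rad/s): [2.57, 2.57, 3.14, 3.14, 3.14, 3.14].

## Interface

Orientations are given as a unit quaternion [w, x, y, z].
In Python, from plant import * gives the robot as it stands.
- The arm moves only by the tool send_rows, never from a script. Its argument "steps" is a list of rows, each an object with "translation": the shift along the tool's x, y, z in cm, a list of three; "delta_rot": the turn, a rotation vector about the tool's x, y, z in rad, a list of three; "jaw": the finger opening in cm, from 0 to 8.54. In form: [{"translation": [dx, dy, dz], "delta_rot": [rx, ry, rz], "jaw": jaw}, ...]. A call has exactly 8 rows; each row is the pose to reach, as a shift and turn from the pose commanded when the call began, along the tool's axes at that moment; what a row does not reach only later rows make up. A row lasts 1/10 s, in which the tool goes at most 50 mm and 8.59 degrees, less where a joint would pass 70% of its speed; a pose out of reach is approached as far as the arm can. A call with a gripper value outside its range is refused whole. The fingers move at their own pace and stop on an object; the grip force is fixed at half the most. Time passes only in rows, so rows that repeat a pose let the fingers close, or fill a call up. It gives the time, the measured TCP pose, the force, the opening and the grip force at its end, in the units of the state.
- state(): the state, without advancing time (a new reading comes with each control period).
- grab_frame(name): name is "side" or "top" or "wrist"; returns a dict with "pixels" (480x640x3 uint8, blue, green, red), "range_z" (480x640 float32, m along the optical axis (not along the pixel's ray), 0 where there is no reading), "fx", "fy", "cx", "cy" (pixels), "rvec" (rotation vector, rad) and "tvec" (3), from world to camera coordinates, as OpenCV has them. Camera axes: x right, y down, z forward; pixel columns grow to the right and rows downward; lengths in m; the calibration is good to about 2 mm. A picture is of the moment at which its call begins.
- job_done(): hands the job in; it is judged then, once.
The state is a dict: "time": time; "joint_pos": joint angles; "joint_vel": joint speeds; "joint_efforts": joint torques, N m; "tool_pos": TCP position; "tool_rot": TCP orientation; "contact_force": force on the tool from outside, world axes, zero at the start; "ft_torque": the same for the moment, N m; "gripper_width": opening from 0.0 (shut) to 1.0 (fully open); "grasp_force": force on a finger pad.
Only numpy, scipy, OpenCV 4.12 (cv2) and the standard library are available. Lean on these libraries where they do the work, as an engineer would, in place of code of your own. Each camera call takes 0.05 s, during which the arm holds its last target. There are 200 camera calls.

## Task

Shut the low plywood gate of the wooden offcut bay and latch it: take the red knob, lift the steel latch bar over the striker lip on the right-hand post, press the gate in against the sprung plate just far enough, and let the bar drop fully down behind the lip so that it holds the gate shut when you let go. Do not force the bar against the catch, and leave the other things on the bench and in the bay where they are.

Things in the scene. Friction and masses are not known exactly. Their poses are not given: they have to be found in the camera images.
- bay: Fixed dark wooden open-topped box for offcuts, 300 mm wide, 195 mm deep, walls 112 mm high. Origin on the bench in the plane of the shut gate, about midway across. x points into the bay (the way the gate shuts), y to its left, z up. The plywood gate (220 mm wide, 15 mm thick, top edge 105 mm above the bench) hangs on the left post; the catch is on the right post.
- hinge (a point): Point on the gate's vertical hinge axis, 120 mm above the bench, at x = 0, y = 110 mm in the bay's frame.
- post (a point): Top front of the bay's right post (40 mm wide, 176 mm high), 14 mm behind the plane of the shut gate. The catch is screwed on in front of it through slots: lip and sprung plate together may sit up to 15 mm farther in or out along the bay's x than given below. This shift is not measured and has to be felt.
- lip (a point): NOMINAL place (see post) of the top of the inner face of the striker lip: upright aluminium, 8 mm thick (it runs from here towards the bay's -x), 40 mm long along y, top 126 mm above the bench. Behind it (+x) is the slot, open at the top, in which the bar hangs when latched, its outer face against the lip. Over 18 N between bar and catch is forcing it.
- plate (a point): NOMINAL top of the face of the black sprung plate that backs the slot, 7 mm behind the lip, 40 mm wide, 103 to 174 mm high. It yields 6 mm at 1.5 N/mm (damped: press slowly), then stops hard. The 10 mm bar clears the lip with the plate pressed back 3 to 6 mm: 4.5 to 9 N at the bar, 6 to 12 N felt at the knob; about 9 to 10 N at the knob is right..
- gate (a joint): Angle of the gate about its hinge (rad): 0 in the bay's front plane, positive as its free right edge swings out of the bay (to the bay's -x). Turns freely with slight friction and stays where left; starts ajar at 0.3 to 0.6. Latched it reads -0.07 to 0.07, depending on where the catch sits; with the bar outside the lip it is stopped about 0.07 farther out.
- latch (a joint): Angle of the latch bar about its pivot (rad): 0 when level, down on its stop; positive as its right-hand end rises; at most 0.30. It falls by its own weight (about 0.2 kg). Its underside clears the lip above about 0.14. Seated in the catch it is fully down again, at 0.
- pivot (a point): Pivot of the latch bar, on the bar's centre line, 110 mm from the gate's hinge, 120 mm above the bench; its axis is normal to the gate. The bar is flat steel, 10 mm thick, 20 mm high; its centre plane lies 16 mm in front of the gate's centre plane.
- bar_end (a point): Free right-hand end of the latch bar, on its centre line, 170 mm from the pivot.
- knob (a point): Centre of the red upright cylindrical knob on the bar, by which the bar is lifted: 20 mm across, 34 mm tall, this point 17 mm below its top and 151 mm above the bench with the bar down; free all round. It is 85 mm along the bar from the pivot (195 mm from the gate's hinge) and 31 mm above it. Axes: x normal to the gate, into the bay; y along the bar towards the hinge; z up.
- offcut: Bystander in the bay: brown wood offcut 100 x 45 x 30 mm, origin under its centre.
- acrylic: Bystander in the bay: clear acrylic piece 120 x 60 x 6 mm, origin under its centre.
- glue: Bystander in the bay: glue jar 44 mm across, 85 mm high, origin under its centre.
- tape: Bystander: black and yellow tape measure 65 x 36 x 60 mm, origin under its centre.
- driver: Bystander: screwdriver lying on the bench.
- block: Bystander: dark wood block 110 x 40 x 35 mm, origin under its centre.
- tin: Bystander: tin 66 mm across, 90 mm high, origin under its centre.

How it is judged:
By the outcome, as a careful person would: the job done as asked, in the order asked, and still so for the second after the job is handed in, with the robot touching nothing.
It also fails if it takes over 67 s, if anything falls off the work surface, if the arm or the gripper's body presses on something with over 40 N, if the wrist force passes 120 N, or if a joint passes its speed limit or range.

## Working session

There is one attempt and no reset: what is moved stays moved. The work goes in short steps, Python scripts to look and compute and a tool call to move; the robot and the scene stay as the last step left them, time stands still between calls to the robot, and variables do not carry over. Pictures are saved under pics/ and viewed, at most 10 in all, crops included, and the job is handed in when it is done.

Besides the shell and the picture viewer there is one more tool, called after "Call:" by a JSON object that holds its "op" and its "data", one argument or row to a line. send_rows: Moves the arm, as the interface text tells. Its arguments: {"type":"object","properties":{"steps":{"type":"array","items":{"type":"object","properties":{"translation":{"type":"array","items":{"type":"number"}},"delta_rot":{"type":"array","items":{"type":"number"}},"jaw":{"type":"number"}}}}},"required":["steps"]}

```bash
mkdir -p pics; cat > h.py <<'E'
from plant import *
import numpy as np, cv2
def snap(n,f=None):
    d=grab_frame(n)
    if f: cv2.imwrite('pics/'+f,d["pixels"])
    d["R"]=cv2.Rodrigues(np.array(d["rvec"],float))[0]; d["t"]=np.array(d["tvec"],float).reshape(3)
    return d
def ray(d,u,v):
    r=d["R"].T@np.array([(u-d["cx"])/d["fx"],(v-d["cy"])/d["fy"],1.]); return -d["R"].T@d["t"],r
def onz(d,u,v,z):
    o,r=ray(d,u,v); return o+r*(z-o[2])/r[2]
def world(d):
    v,u=np.mgrid[:480,:640]; Z=d["range_z"]
    P=np.stack([(u-d["cx"])/d["fx"]*Z,(v-d["cy"])/d["fy"]*Z,Z],-1)
    return (P-d["t"])@d["R"]
def red(d):
    h=cv2.cvtColor(d["pixels"],cv2.COLOR_BGR2HSV)
    return ((h[...,0]<8)|(h[...,0]>172))&(h[...,1]>140)&(h[...,2]>60)
E
python3 - <<'E'
from h import *
print(state())
for n in("top","side"):
    d=snap(n,n+'0.png'); np.savez('/tmp/'+n+'.npz',**d)
    W=world(d); m=red(d); k,l,s,c=cv2.connectedComponentsWithStats(m.astype(np.uint8))
    for i in range(1,k):
        if s[i,4]>25:
            p=W[(l==i)&(d["range_z"]>0)]; print(n,s[i],c[i],np.median(p,0),p.min(0),p.max(0))
E
```

```text
{'time': 0.0, 'joint_pos': array([ 1.13999028e+00,  5.33757866e-02,  1.61432552e+00, -1.52229418e-06,
        1.47598843e+00, -1.18997619e-01]), 'joint_vel': array([ 0.00095656, -0.00142018, -0.00014145, -0.00136568, -0.00030169,
       -0.00103303]), 'joint_efforts': array([ 1.64240964e-04, -3.93683481e+01, -3.70174563e+01, -1.29290979e-04,
        7.23894249e-03,  5.08069533e-07]), 'tool_pos': array([0.19146285, 0.59426809, 0.22203248]), 'tool_rot': array([-2.83898974e-04,  1.55273255e-01,  9.87871002e-01, -1.00937286e-03]), 'contact_force': array([-0.36518062,  0.08036083,  0.10322535]), 'ft_torque': array([0.03876558, 0.00749539, 0.00833568]), 'grasp_force': 0.0, 'gripper_width': 1.0010437426798804}
top [488 201  22  39 405] [498.39753086 219.63209877] [ 0.65210073 -0.45578257  0.02369253] [ 6.04541559e-01 -4.86688160e-01 -4.11302316e-04] [ 0.70278222 -0.42959516  0.03212717]
top [339 270   9  11  71] [342.78873239 275.14084507] [ 0.48656336 -0.04952812  0.16825285] [ 0.47856703 -0.05834834 -0.00111979] [ 0.49751604 -0.04077545  0.17228296]
side [279 236   8  16  98] [282.16326531 243.25510204] [ 0.48863456 -0.05811966  0.15012917] [ 0.48089356 -0.06463798 -0.00392197] [0.55382543 0.24901463 0.16671021]
side [382 383  52  18 735] [407.12380952 392.07482993] [ 0.65449902 -0.46528206  0.01917335] [ 0.60598071 -0.49119276 -0.00317666] [ 0.71572305 -0.41371615  0.02654405]
```

View pics/top0.png

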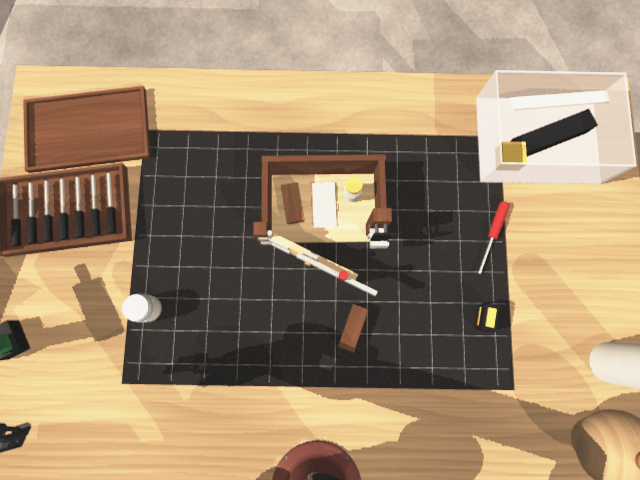

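View pics/side0.png

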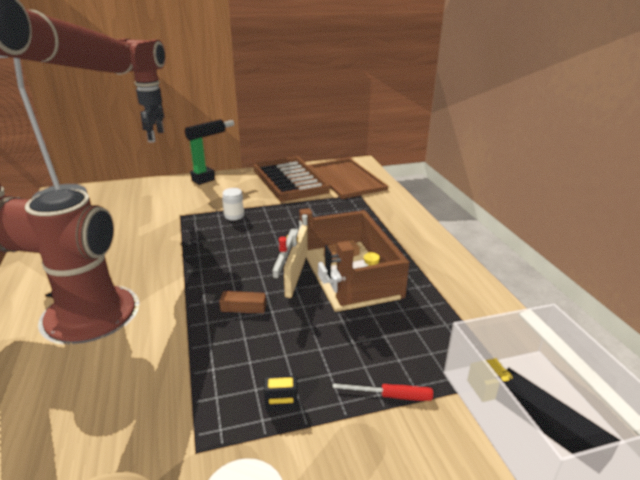

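The top view shows the bay at pixels (255–390, 155–245), the gate ajar from its hinge at about (268,237) to about (355,275), the red knob at (343,275), the bar end at (376,293) and the catch at (378,237). The side view agrees: the gate stands in front of the bay and the robot side is clear.

```bash
python3 - <<'E'
from h import *
d=dict(np.load('/tmp/top.npz')); W=world(d)
v,u=np.mgrid[:480,:640]
roi=(u>245)&(u<405)&(v>145)&(v<300)&(d["range_z"]>0)
big=cv2.resize(d["pixels"][145:305,240:410],None,fx=4.5,fy=3.7*1,interpolation=cv2.INTER_CUBIC); cv2.imwrite('pics/crop.png',big)
m=roi&(W[...,2]>.106)&(W[...,2]<.118)&(v<205)
P=W[m]; r=cv2.minAreaRect(P[:,:2].astype(np.float32)); print(m.sum(),r,cv2.boxPoints(r))
# back-wall outer edge & side-walls via column/row extents
for nm,a,b in(("z>.165",.165,.19),("lip",.12,.135)):
    q=roi&(W[...,2]>a)&(W[...,2]<b); k,l,s,c=cv2.connectedComponentsWithStats(q.astype(np.uint8))
    for i in range(1,k):
        if s[i,4]>8: p=W[l==i]; print(nm,s[i],p.mean(0).round(4),p.min(0).round(4),p.max(0).round(4))
# knob
for n in("top","side"):
    e=dict(np.load('/tmp/%s.npz'%n)); mm=red(e); k,l,s,c=cv2.connectedComponentsWithStats(mm.astype(np.uint8))
    i=[i for i in range(1,k) if 50<s[i,4]<120][0]; print(n,c[i],onz(e,*c[i],.168 if n=="top" else .151), np.median(world(e)[l==i],0))
E
```

```text
1333 ((0.7236847281455994, -0.004783704876899719), (0.12714046239852905, 0.2983980178833008), 1.019248127937317) [[ 0.6574705   0.1432609 ]
 [ 0.66277856 -0.15508991]
 [ 0.78989893 -0.1528283 ]
 [ 0.7845909   0.1455225 ]]
z>.165 [373 208  19  15 263] [ 0.6218 -0.1346  0.1763] [ 0.6071 -0.1551  0.1657] [ 0.638  -0.1147  0.1821]
z>.165 [374 232  18   4  69] [ 0.5797 -0.1354  0.1734] [ 0.5768 -0.1548  0.1651] [ 0.5832 -0.117   0.1785]
z>.165 [339 270   9   9  60] [ 0.4882 -0.0499  0.1687] [ 0.4798 -0.0583  0.166 ] [ 0.4977 -0.0408  0.1723]
lip [262 223   5   5  10] [0.6041 0.1323 0.1343] [0.598  0.1267 0.1334] [0.6076 0.1358 0.135 ]
lip [254 226  13  10  36] [0.5861 0.1418 0.1304] [0.5802 0.1266 0.1204] [0.6002 0.1545 0.135 ]
lip [265 230   8   6  29] [0.5854 0.1192 0.1314] [0.5802 0.1127 0.1213] [0.5914 0.1286 0.1349]
lip [373 238  16   2  20] [ 0.5774 -0.1353  0.1294] [ 0.5767 -0.1548  0.1211] [ 0.578  -0.1199  0.1347]
lip [372 242  17   4  67] [ 0.5657 -0.1366  0.1259] [ 0.5616 -0.1555  0.1201] [ 0.5694 -0.1179  0.1303]
lip [297 253  43  24 259] [0.5159 0.008  0.1298] [ 0.4882 -0.0426  0.1209] [0.5398 0.0538 0.1347]
lip [345 277  33  18 162] [ 0.4675 -0.0934  0.13  ] [ 0.4492 -0.1283  0.1204] [ 0.4864 -0.0568  0.1349]
top [342.78873239 275.14084507] [ 0.48625718 -0.04913537  0.168     ] [ 0.48656336 -0.04952812  0.16825285]
side [282.16326531 243.25510204] [ 0.48855691 -0.04819119  0.151     ] [ 0.4884723  -0.05838347  0.15023226]
```

View pics/crop.png

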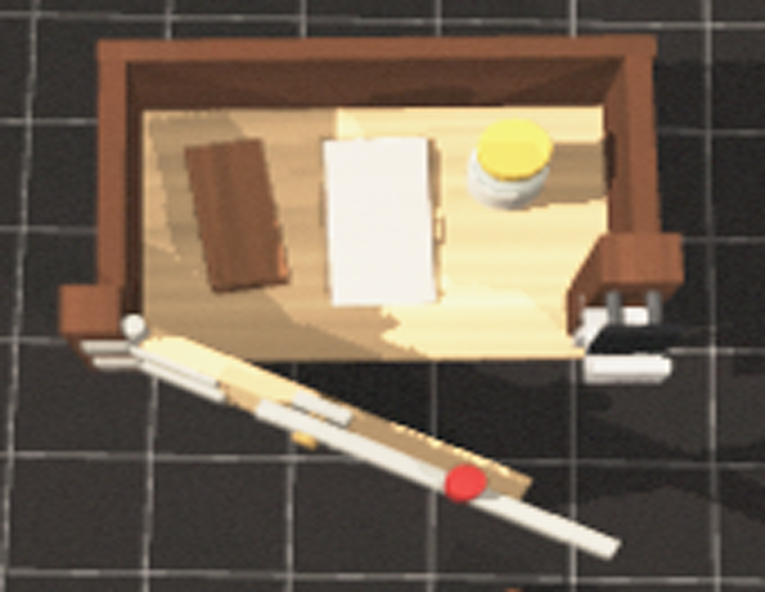

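The crop shows the hinge pin at crop (133,326), the post top at (640,262), the black plate at (640,340), the lip at (628,368), the knob at (465,483) and the bar end at (613,548).

```bash
python3 - <<'E'
from h import *
d=dict(np.load('/tmp/top.npz')); W=world(d)
c=lambda a,b,z:onz(d,240+a/4.5-.4,145+b/3.7-.4,z)
print("pin",c(133,326,.13),c(133,326,.15)); 
v,u=np.mgrid[:480,:640]; i=W[226:242,264:276]
print("pin z",np.round(i[...,2].max(),3))
print("end",c(613,548,.13),"edge lip",c(585,368,.126),c(670,368,.126),"platefront",c(600,352,.174),c(665,350,.174))
q=(u>297)&(u<380)&(v>250)&(v<300)&(W[...,2]>.122)&(W[...,2]<.137)
p=W[q]
l=cv2.fitLine(p[:,:2].astype(np.float32),cv2.DIST_HUBER,0,.01,.01).ravel(); print("bar",l,np.arctan2(l[0],-l[1]))
for k in("wood right edge",):print(c(530,485,.105),c(521,495,.105))
dirv=np.array([l[0],l[1]]); dirv*=-np.sign(dirv[1])
n=np.array([-dirv[1],dirv[0]]); n=n*np.sign(n[0])
dirv_=dirv
kn=np.array([.4873,-.0493]); s=l[2:]+dirv*np.dot(kn-l[2:],dirv)
print("knob on line off",np.dot(kn-l[2:],n)); print("hinge from knob",kn-.195*dirv+.016*n)
E
```

```text
pin [0.58568188 0.11911167 0.13      ] [0.58163387 0.1169343  0.15      ]
pin z 0.139
end [ 0.45196153 -0.12603364  0.13      ] edge lip [ 0.56386565 -0.11282585  0.126     ] [ 0.56462454 -0.15644099  0.126     ] platefront [ 0.56500668 -0.11468882  0.174     ] [ 0.56677679 -0.14656756  0.174     ]
bar [ 0.43303046  0.9013793   0.49726006 -0.0316688 ] 2.6937406
[ 0.49251643 -0.08657334  0.105     ] [ 0.4861446  -0.08193807  0.105     ]
knob on line off -0.0013429490785234243
hinge from knob [0.58616301 0.11954047]
```

Call:
{"op": "send_rows", "data": {
  "steps": [
    {"translation": [-47.8,-52.2,-1.5],"delta_rot": [0,0,1.7],"jaw": 5},
    {"translation": [-47.8,-52.2,-1.5],"delta_rot": [0,0,1.7],"jaw": 5},
    {"translation": [-47.8,-52.2,-1.5],"delta_rot": [0,0,1.7],"jaw": 5},
    {"translation": [-47.8,-52.2,-1.5],"delta_rot": [0,0,1.7],"jaw": 5},
    {"translation": [-47.8,-52.2,-1.5],"delta_rot": [0,0,1.7],"jaw": 5},
    {"translation": [-47.8,-52.2,-1.5],"delta_rot": [0,0,1.7],"jaw": 5},
    {"translation": [-47.8,-52.2,-1.5],"delta_rot": [0,0,1.7],"jaw": 5},
    {"translation": [-47.8,-52.2,-1.5],"delta_rot": [0,0,1.7],"jaw": 5}
  ]
}}

```text
time: 0.9
tool_pos: [0.3584, 0.2294, 0.2315]
tool_rot: [0.0, 0.688, 0.726, 0.0]
contact_force: [0.3, -0.5, 0.5]
gripper_width: 0.588
grasp_force: 0.0
```

```bash
cat >> h.py <<'E'
from scipy.spatial.transform import Rotation as Ro
def go(p,ny,tilt=0):
    """tool pointing down, tool y at world yaw ny -> shift (cm), rotvec from the measured pose"""
    s=state(); w=s["tool_rot"]; R=Ro.from_quat([w[1],w[2],w[3],w[0]])
    y=np.array([np.cos(ny),np.sin(ny),0]); z=np.array([0,0,-1.]); T=Ro.from_matrix(np.stack([np.cross(y,z),y,z],1))
    print("t",round(s["time"],2),"pos",s["tool_pos"].round(4),"F",s["contact_force"].round(1),"w",round(s["gripper_width"]*8.54,2),"g",round(s["grasp_force"],1))
    print("cm",(R.inv().apply(np.array(p)-s["tool_pos"])*100).round(2),"rot",(R.inv()*T).as_rotvec().round(3)," axes x",R.as_matrix()[:,0].round(3),"y",R.as_matrix()[:,1].round(3))
E
python3 -c "
from h import *
go([.487,-.049,.235],-.448)"
```

```text
t 0.9 pos [0.3584 0.2294 0.2315] F [ 0.3 -0.5  0.5] w 5.02 g 0.0
cm [-28.49  11.36  -0.35] rot [ 0.    -0.     0.501]  axes x [-0.053  0.999 -0.   ] y [0.999 0.053 0.   ]
```

Call:
{"op": "send_rows", "data": {
  "steps": [
    {"translation": [-28.5,11.4,-0.3],"delta_rot": [0,0,0.5],"jaw": 5},
    {"translation": [-28.5,11.4,-0.3],"delta_rot": [0,0,0.5],"jaw": 5},
    {"translation": [-28.5,11.4,-0.3],"delta_rot": [0,0,0.5],"jaw": 5},
    {"translation": [-28.5,11.4,-0.3],"delta_rot": [0,0,0.5],"jaw": 5},
    {"translation": [-28.5,11.4,-0.3],"delta_rot": [0,0,0.5],"jaw": 5},
    {"translation": [-28.5,11.4,-0.3],"delta_rot": [0,0,0.5],"jaw": 5},
    {"translation": [-28.5,11.4,-0.3],"delta_rot": [0,0,0.5],"jaw": 5},
    {"translation": [-28.5,11.4,-0.3],"delta_rot": [0,0,0.5],"jaw": 5}
  ]
}}

```text
time: 1.7
tool_pos: [0.4888, -0.0476, 0.2341]
tool_rot: [-0.001, 0.845, 0.534, -0.001]
contact_force: [-0.2, 0.9, 0.3]
gripper_width: 0.585
grasp_force: 0.0
```

```bash
python3 -c "
from h import *
go([.487,-.049,.235],-.448)
d=snap('wrist','w1.png');m=red(d);k,l,s,c=cv2.connectedComponentsWithStats(m.astype(np.uint8))
W=world(d)
for i in range(1,k):
  if s[i,4]>60:
    p=W[l==i]; t=p[p[:,2]>p[:,2].max()-.006]; print(s[i],c[i],t.min(0),t.max(0),(t.min(0)+t.max(0))/2)
"
```

```text
t 1.7 pos [ 0.4888 -0.0476  0.2341] F [-0.2  0.9  0.3] w 4.99 g 0.0
cm [-0.2  -0.1  -0.09] rot [-0.002  0.     0.004]  axes x [ 0.429  0.903 -0.   ] y [ 0.903 -0.429 -0.002]
[ 297  231   32   39 1017] [312.44247788 250.57227139] [0.52074039 0.01649775 0.38500109] [0.52074039 0.01649775 0.38500109] [0.52074039 0.01649775 0.38500109]
[   0  308   21   91 1065] [  7.28732394 355.23755869] [0.52074039 0.01649775 0.38500109] [0.52074039 0.01649775 0.38500109] [0.52074039 0.01649775 0.38500109]
```

View pics/w1.png

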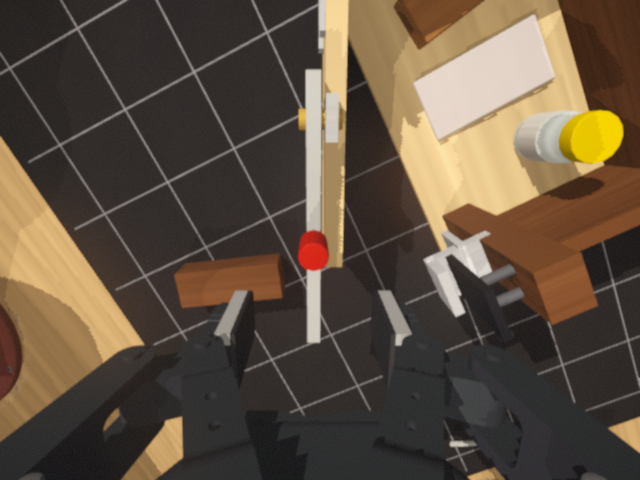

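The wrist view shows the knob at (313,250) with the jaws straddling its line (tips at about 235 and 395) and the bar parallel to the pads. Next I check the knob's position along the bar.

```bash
python3 -c "
from h import *
d=snap('wrist');m=red(d)&(d['range_z']>0);k,l,s,c=cv2.connectedComponentsWithStats(m.astype(np.uint8))
W=world(d)
for i in range(1,k):
  if s[i,4]>60 and s[i,0]>100:
    p=W[l==i]; t=p[(p[:,2]>.163)&(p[:,2]<.175)]; print(len(t),p[:,2].max(),t.mean(0),t.min(0),t.max(0)); q=t.mean(0)
go([q[0],q[1],.152],-.448)"
```

```text
719 0.17008211107576746 [ 0.48913587 -0.05015096  0.16799225] [ 0.47916668 -0.06023224  0.16365031] [ 0.49867246 -0.04120604  0.17008211]
t 1.8 pos [ 0.4884 -0.0457  0.2343] F [-0.4 -0.2 -1.5] w 4.97 g 0.0
cm [-0.38  0.27  8.23] rot [-0.001 -0.     0.008]  axes x [0.426 0.905 0.   ] y [ 0.905 -0.426 -0.001]
```

Call:
{"op": "send_rows", "data": {
  "steps": [
    {"translation": [-0.3,0.2,2.7],"delta_rot": [0,0,0.005],"jaw": 5},
    {"translation": [-0.3,0.2,5.4],"delta_rot": [0,0,0.005],"jaw": 5},
    {"translation": [-0.3,0.2,7.4],"delta_rot": [0,0,0.005],"jaw": 5},
    {"translation": [-0.3,0.2,8.2],"delta_rot": [0,0,0.005],"jaw": 5},
    {"translation": [-0.3,0.2,8.2],"delta_rot": [0,0,0.005],"jaw": 4},
    {"translation": [-0.3,0.2,8.2],"delta_rot": [0,0,0.005],"jaw": 3},
    {"translation": [-0.3,0.2,8.2],"delta_rot": [0,0,0.005],"jaw": 2.4},
    {"translation": [-0.3,0.2,8.2],"delta_rot": [0,0,0.005],"jaw": 1.5}
  ]
}}

```text
time: 2.6
tool_pos: [0.4906, -0.0502, 0.1547]
tool_rot: [0.001, 0.846, 0.533, 0.001]
contact_force: [-0.0, -0.2, 1.4]
gripper_width: 0.189
grasp_force: 53.6
```

```bash
python3 -c "
from h import *
go([.489,-.05,.152],-.448)"
```

```text
t 2.6 pos [ 0.4906 -0.0502  0.1547] F [-0.  -0.2  1.4] w 1.62 g 53.6
cm [-0.05 -0.15  0.27] rot [ 0.003 -0.001  0.002]  axes x [0.431 0.902 0.001] y [ 0.902 -0.431  0.003]
```

```bash
cat >> h.py <<'E'
def knobpose(th,ph):
    """th: world gate angle, ph latch; returns R (tool axes as columns), p at the knob"""
    H=np.array([.586,.1195,.120]); a=np.array([-np.sin(th),-np.cos(th),0]); n=np.array([np.cos(th),-np.sin(th),0]); z=np.array([0,0,1.])
    b=np.cos(ph)*a+np.sin(ph)*z; u=-np.sin(ph)*a+np.cos(ph)*z
    return np.stack([-b,n,-u],1), H+.110*a-.016*n+.085*b+.031*u
def rel(c0,c1):
    R0,p0=knobpose(*c0);R1,p1=knobpose(*c1)
    print(c1,(R0.T@(p1-p0)*100).round(2).tolist(),Ro.from_matrix(R0.T@R1).as_rotvec().round(3).tolist())
E
python3 -c "
from h import *
c0=(.448,0)
for f in (.05,.1,.15,.19,.21): rel(c0,(.448,f))
c0=(.448,.21)
for t in (.41,.35,.28,.21,.15,.10,.07): rel(c0,(t,.21))"
```

```text
(0.448, 0.05) [0.17, -0.0, -0.42] [-0.0, -0.05, 0.0]
(0.448, 0.1) [0.35, 0.0, -0.83] [0.0, -0.1, 0.0]
(0.448, 0.15) [0.56, 0.0, -1.24] [0.0, -0.15, 0.0]
(0.448, 0.19) [0.74, 0.0, -1.55] [-0.0, -0.19, 0.0]
(0.448, 0.21) [0.83, 0.0, -1.7] [-0.0, -0.21, 0.0]
(0.41, 0.21) [-0.05, 0.71, 0.01] [-0.008, 0.0, -0.037]
(0.35, 0.21) [-0.07, 1.83, 0.01] [-0.02, 0.0, -0.096]
(0.28, 0.21) [-0.0, 3.14, 0.0] [-0.035, 0.0, -0.164]
(0.21, 0.21) [0.15, 4.45, -0.03] [-0.05, 0.0, -0.233]
(0.15, 0.21) [0.35, 5.55, -0.07] [-0.062, 0.0, -0.291]
(0.1, 0.21) [0.56, 6.46, -0.12] [-0.073, 0.0, -0.34]
(0.07, 0.21) [0.71, 7.0, -0.15] [-0.079, 0.0, -0.37]
```

Call:
{"op": "send_rows", "data": {
  "steps": [
    {"translation": [0.08,0,-0.2],"delta_rot": [0,-0.025,0],"jaw": 1.5},
    {"translation": [0.17,0,-0.42],"delta_rot": [0,-0.05,0],"jaw": 1.5},
    {"translation": [0.35,0,-0.83],"delta_rot": [0,-0.1,0],"jaw": 1.5},
    {"translation": [0.56,0,-1.24],"delta_rot": [0,-0.15,0],"jaw": 1.5},
    {"translation": [0.74,0,-1.55],"delta_rot": [0,-0.19,0],"jaw": 1.5},
    {"translation": [0.83,0,-1.7],"delta_rot": [0,-0.21,0],"jaw": 1.5},
    {"translation": [0.83,0,-1.7],"delta_rot": [0,-0.21,0],"jaw": 1.5},
    {"translation": [0.83,0,-1.7],"delta_rot": [0,-0.21,0],"jaw": 1.5}
  ]
}}

```text
time: 3.4
tool_pos: [0.493, -0.0427, 0.1698]
tool_rot: [0.056, 0.841, 0.53, -0.089]
contact_force: [-0.8, -1.0, -0.1]
gripper_width: 0.19
grasp_force: 53.1
```

```bash
python3 -c "
from h import *
s=state();print(s)
d=snap('side','s1.png')"
```

```text
{'time': 3.4, 'joint_pos': array([-0.12140025, -0.15912522,  1.91802681, -0.20050181,  1.45289254,
        0.35514632]), 'joint_vel': array([-0.00834895, -0.00336372,  0.00536017,  0.00888639, -0.00502744,
        0.00023452]), 'joint_efforts': array([ 1.11142863e+00, -2.86831015e+01, -3.60708833e+01, -1.74720548e-01,
        1.46532306e-01,  4.53788118e-03]), 'tool_pos': array([ 0.49304367, -0.04268416,  0.16977789]), 'tool_rot': array([ 0.05597855,  0.84127701,  0.53032991, -0.08871062]), 'contact_force': array([-0.78642521, -0.96539936, -0.11433854]), 'ft_torque': array([-0.19553082,  0.05956498,  0.04252655]), 'grasp_force': 53.10565710067749, 'gripper_width': 0.18972091097162994}
```

```bash
python3 -c "
import cv2
i=cv2.imread('pics/s1.png')[180:320,230:400];cv2.imwrite('pics/s1c.png',cv2.resize(i,None,fx=4,fy=4,interpolation=2))"
```

```text
(no output)
```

View pics/s1c.png

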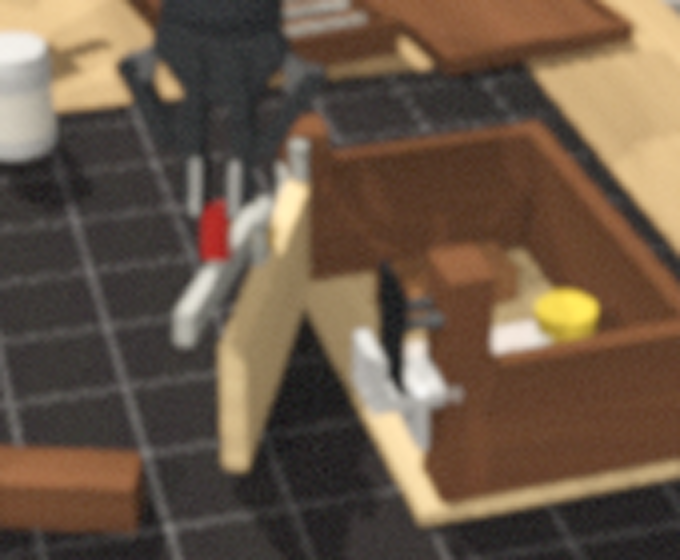

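The crop shows the knob at (213,230) with the finger tips ending near its top at (210,205), so the grip looks shallow. I measure the knob and bar now.

```bash
python3 -c "
from h import *
for n in('top','side','wrist'):
    d=snap(n,n+'2.png'); m=red(d)&(d['range_z']>0);k,l,s,c=cv2.connectedComponentsWithStats(m.astype(np.uint8)); W=world(d)
    for i in range(1,k):
        if s[i,4]>25: p=W[l==i]; print(n,s[i],c[i].round(1),np.median(p,0).round(4),np.percentile(p,[5,95],0).round(4).tolist())
    if n=='top':
        v,u=np.mgrid[:480,:640]; q=(u>340)&(u<390)&(v>270)&(v<302)&(W[...,2]>.1)&(W[...,2]<.19); p=W[q]; print('bar end',p[np.argsort(p[:,1])[:15]].mean(0))
"
```

```text
top [488 201  22  39 398] [498.6 219.5] [ 0.6525 -0.4565  0.024 ] [[0.6107, -0.4771, 0.0123], [0.6953, -0.4365, 0.029]]
bar end [ 0.45625819 -0.12269348  0.15825247]
side [280 230   7  15  90] [283.  237.7] [ 0.4919 -0.053   0.1674] [[0.4852, -0.0591, -0.0016], [0.5356, 0.2304, 0.1819]]
side [382 384  52  17 726] [407.2 392.2] [ 0.6538 -0.4656  0.0192] [[0.612, -0.4858, -0.001], [0.6964, -0.4341, 0.025]]
wrist [ 292  267   41   67 2342] [312.1 300.6] [ 0.4954 -0.0392  0.1816] [[0.4874, -0.0487, 0.1553], [0.5023, -0.034, 0.1844]]
wrist [ 555  406   67   25 1132] [592.7 416.6] [ 0.6734 -0.4582  0.0193] [[0.6431, -0.4717, 0.007], [0.699, -0.4427, 0.0266]]
```

View pics/wrist2.png

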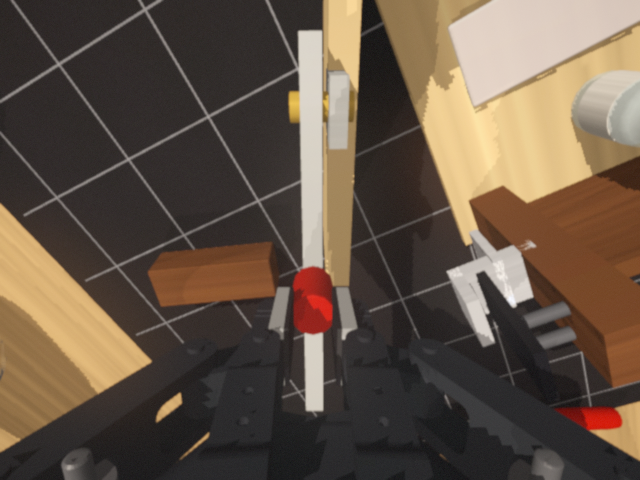

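The wrist view shows the knob at (312,300) squarely between the pads (282 and 347). The bar end has risen about 30 mm, so the grip is good and I swing the gate in.

Call:
{"op": "send_rows", "data": {
  "steps": [
    {"translation": [-0.05,0.71,0.01],"delta_rot": [-0.008,0,-0.037],"jaw": 1.5},
    {"translation": [-0.07,1.83,0.01],"delta_rot": [-0.02,0,-0.096],"jaw": 1.5},
    {"translation": [0,3.14,0],"delta_rot": [-0.035,0,-0.164],"jaw": 1.5},
    {"translation": [0.15,4.45,-0.03],"delta_rot": [-0.05,0,-0.233],"jaw": 1.5},
    {"translation": [0.35,5.55,-0.07],"delta_rot": [-0.062,0,-0.291],"jaw": 1.5},
    {"translation": [0.56,6.46,-0.12],"delta_rot": [-0.073,0,-0.34],"jaw": 1.5},
    {"translation": [0.71,7.0,-0.15],"delta_rot": [-0.079,0,-0.37],"jaw": 1.5},
    {"translation": [0.71,7.0,-0.15],"delta_rot": [-0.079,0,-0.37],"jaw": 1.5}
  ]
}}

```text
time: 4.4
tool_pos: [0.5594, -0.0661, 0.1692]
tool_rot: [0.071, 0.727, 0.679, -0.076]
contact_force: [0.1, 0.1, -2.1]
gripper_width: 0.184
grasp_force: 53.0
```

```bash
python3 -c "
from h import *
p=[]
for i in range(3):
    d=snap('top','top3.png' if i==0 else None); s=state(); print(s['tool_pos'].round(4),s['contact_force'].round(1),s['grasp_force'].round(1))
print(knobpose(.07,.21)[1])
i=cv2.imread('pics/top3.png')[190:290,250:410];cv2.imwrite('pics/top3c.png',cv2.resize(i,None,fx=5,fy=5,interpolation=2))
c0=(.07,.21)
for t in (.05,.03,.02,.01,0,-.01,-.02): rel(c0,(t,.21))"
```

```text
Traceback (most recent call last):
AttributeError: 'float' object has no attribute 'round'
```

```bash
python3 -c "
from h import *
print(state()['tool_pos'],knobpose(.07,.21)[1])
i=cv2.imread('pics/top3.png')[190:290,250:410];cv2.imwrite('pics/top3c.png',cv2.resize(i,None,fx=5,fy=5,interpolation=2))
c0=(.07,.21)
for t in (.05,.03,.02,.01,0,-.01,-.02): rel(c0,(t,.21))"
```

```text
[ 0.55914985 -0.06602072  0.16922044] [ 0.55698293 -0.06559413  0.16803805]
(0.05, 0.21) [-0.03, 0.37, 0.01] [-0.004, 0.0, -0.02]
(0.03, 0.21) [-0.05, 0.75, 0.01] [-0.008, 0.0, -0.039]
(0.02, 0.21) [-0.06, 0.93, 0.01] [-0.01, 0.0, -0.049]
(0.01, 0.21) [-0.06, 1.12, 0.01] [-0.013, 0.0, -0.059]
(0, 0.21) [-0.06, 1.31, 0.01] [-0.015, 0.0, -0.068]
(-0.01, 0.21) [-0.07, 1.5, 0.01] [-0.017, 0.0, -0.078]
(-0.02, 0.21) [-0.07, 1.68, 0.01] [-0.019, -0.0, -0.088]
```

Call:
{"op": "send_rows", "data": {
  "steps": [
    {"translation": [-0.01,0.1,0],"delta_rot": [-0.001,0,-0.005],"jaw": 1.5},
    {"translation": [-0.02,0.2,0],"delta_rot": [-0.002,0,-0.01],"jaw": 1.5},
    {"translation": [-0.03,0.3,0.01],"delta_rot": [-0.003,0,-0.016],"jaw": 1.5},
    {"translation": [-0.03,0.4,0.01],"delta_rot": [-0.004,0,-0.021],"jaw": 1.5},
    {"translation": [-0.04,0.5,0.01],"delta_rot": [-0.005,0,-0.026],"jaw": 1.5},
    {"translation": [-0.04,0.6,0.01],"delta_rot": [-0.006,0,-0.031],"jaw": 1.5},
    {"translation": [-0.05,0.7,0.01],"delta_rot": [-0.007,0,-0.036],"jaw": 1.5},
    {"translation": [-0.05,0.75,0.01],"delta_rot": [-0.008,0,-0.039],"jaw": 1.5}
  ]
}}

```text
time: 5.25
tool_pos: [0.5666, -0.0669, 0.1694]
tool_rot: [0.073, 0.713, 0.694, -0.075]
contact_force: [0.0, 4.2, -3.9]
gripper_width: 0.191
grasp_force: 52.8
```

Call:
{"op": "send_rows", "data": {
  "steps": [
    {"translation": [0,0.05,0],"delta_rot": [0,0,-0.003],"jaw": 1.5},
    {"translation": [0,0.1,0],"delta_rot": [-0.001,0,-0.005],"jaw": 1.5},
    {"translation": [0,0.15,0],"delta_rot": [-0.002,0,-0.008],"jaw": 1.5},
    {"translation": [-0.01,0.2,0],"delta_rot": [-0.002,0,-0.01],"jaw": 1.5},
    {"translation": [-0.01,0.25,0],"delta_rot": [-0.003,0,-0.013],"jaw": 1.5},
    {"translation": [-0.01,0.3,0],"delta_rot": [-0.003,0,-0.016],"jaw": 1.5},
    {"translation": [-0.01,0.37,0],"delta_rot": [-0.004,0,-0.02],"jaw": 1.5},
    {"translation": [-0.01,0.37,0],"delta_rot": [-0.004,0,-0.02],"jaw": 1.5}
  ]
}}

```text
time: 6.05
tool_pos: [0.5704, -0.0672, 0.1696]
tool_rot: [0.073, 0.706, 0.701, -0.074]
contact_force: [0.8, 4.6, -5.0]
gripper_width: 0.189
grasp_force: 52.7
```

```bash
python3 -c "
from h import *
for i in range(3):
  s=state();print(s['tool_pos'].round(4),s['contact_force'].round(1),s['ft_torque'].round(2)); d=snap('top','top4.png')
i=d['pixels'][190:290,250:410];cv2.imwrite('pics/top4c.png',cv2.resize(i,None,fx=5,fy=5,interpolation=2))"
```

```text
[ 0.5704 -0.0672  0.1696] [ 0.8  4.6 -5. ] [ 1.18 -0.11 -0.05]
[ 0.5705 -0.0672  0.1696] [ 0.1  5.2 -5.5] [ 1.21 -0.1   0.03]
[ 0.5704 -0.0672  0.1696] [-0.   4.8 -5.9] [ 1.22 -0.12 -0.06]
```

View pics/top4c.png

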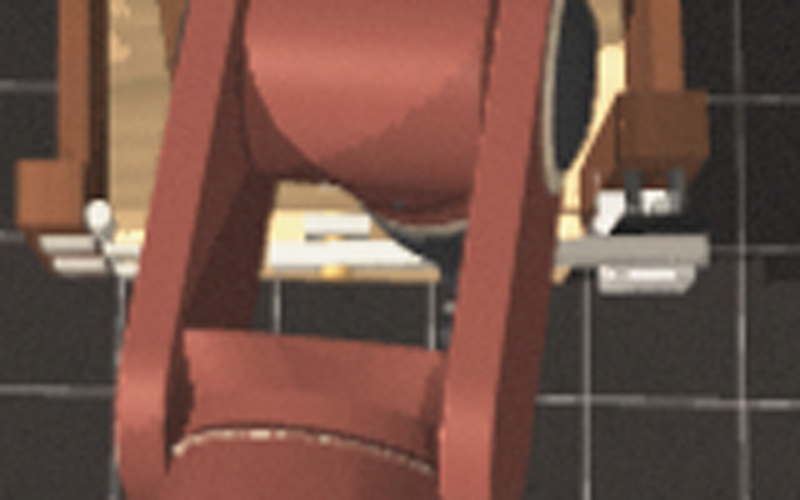

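The top view shows the gate almost shut, with the bar (710,250) above the lip (645,278) and just short of the black plate. There is no x force yet.

Call:
{"op": "send_rows", "data": {
  "steps": [
    {"translation": [0,0.05,0],"delta_rot": [0,0,-0.003],"jaw": 1.5},
    {"translation": [0,0.05,0],"delta_rot": [0,0,-0.003],"jaw": 1.5},
    {"translation": [0,0.1,0],"delta_rot": [-0.001,0,-0.005],"jaw": 1.5},
    {"translation": [0,0.1,0],"delta_rot": [-0.001,0,-0.005],"jaw": 1.5},
    {"translation": [0,0.15,0],"delta_rot": [-0.002,0,-0.008],"jaw": 1.5},
    {"translation": [0,0.15,0],"delta_rot": [-0.002,0,-0.008],"jaw": 1.5},
    {"translation": [0,0.2,0],"delta_rot": [-0.002,0,-0.01],"jaw": 1.5},
    {"translation": [0,0.2,0],"delta_rot": [-0.002,0,-0.01],"jaw": 1.5}
  ]
}}

```text
time: 7.0
tool_pos: [0.5719, -0.0673, 0.1696]
tool_rot: [0.073, 0.702, 0.704, -0.075]
contact_force: [-2.3, 5.1, -4.2]
gripper_width: 0.192
grasp_force: 52.8
```

Call:
{"op": "send_rows", "data": {
  "steps": [
    {"translation": [0,0.05,0],"delta_rot": [0,0,-0.003],"jaw": 1.5},
    {"translation": [0,0.05,0],"delta_rot": [0,0,-0.003],"jaw": 1.5},
    {"translation": [0,0.1,0],"delta_rot": [-0.001,0,-0.005],"jaw": 1.5},
    {"translation": [0,0.1,0],"delta_rot": [-0.001,0,-0.005],"jaw": 1.5},
    {"translation": [0,0.15,0],"delta_rot": [-0.001,0,-0.008],"jaw": 1.5},
    {"translation": [0,0.15,0],"delta_rot": [-0.001,0,-0.008],"jaw": 1.5},
    {"translation": [0,0.15,0],"delta_rot": [-0.001,0,-0.008],"jaw": 1.5},
    {"translation": [0,0.15,0],"delta_rot": [-0.001,0,-0.008],"jaw": 1.5}
  ]
}}

```text
time: 7.8
tool_pos: [0.5728, -0.0674, 0.1695]
tool_rot: [0.073, 0.699, 0.707, -0.075]
contact_force: [-3.4, 4.4, -3.2]
gripper_width: 0.187
grasp_force: 53.0
```

Call:
{"op": "send_rows", "data": {
  "steps": [
    {"translation": [0,0.05,0],"delta_rot": [0,0,-0.003],"jaw": 1.5},
    {"translation": [0,0.05,0],"delta_rot": [0,0,-0.003],"jaw": 1.5},
    {"translation": [0,0.1,0],"delta_rot": [-0.001,0,-0.005],"jaw": 1.5},
    {"translation": [0,0.1,0],"delta_rot": [-0.001,0,-0.005],"jaw": 1.5},
    {"translation": [0,0.15,0],"delta_rot": [-0.001,0,-0.008],"jaw": 1.5},
    {"translation": [0,0.15,0],"delta_rot": [-0.001,0,-0.008],"jaw": 1.5},
    {"translation": [0,0.2,0],"delta_rot": [-0.002,0,-0.01],"jaw": 1.5},
    {"translation": [0,0.2,0],"delta_rot": [-0.002,0,-0.01],"jaw": 1.5}
  ]
}}

```text
time: 8.6
tool_pos: [0.5741, -0.0675, 0.1695]
tool_rot: [0.072, 0.696, 0.71, -0.076]
contact_force: [-6.9, 5.1, -1.0]
gripper_width: 0.191
grasp_force: 53.2
```

```bash
python3 -c "
from h import *
F=[]
for i in range(4):
  s=state();F.append(np.r_[s['tool_pos'],s['contact_force'],s['ft_torque']]);grab_frame('top')
print(np.round(F,4))"
```

```text
[[ 0.5741 -0.0675  0.1695 -6.8982  5.1253 -0.9576  0.96    0.9455 -0.2974]
 [ 0.5741 -0.0675  0.1695 -6.1109  4.5131 -2.4911  1.0259  0.9815 -0.3181]
 [ 0.5741 -0.0675  0.1695 -7.1897  4.9877 -1.9301  0.9505  0.9467 -0.4222]
 [ 0.5741 -0.0675  0.1695 -6.6836  5.0507 -2.8923  0.9625  0.9961 -0.3015]]
```

Call:
{"op": "send_rows", "data": {
  "steps": [
    {"translation": [0,0.05,0],"delta_rot": [0,0,-0.003],"jaw": 1.5},
    {"translation": [0,0.05,0],"delta_rot": [0,0,-0.003],"jaw": 1.5},
    {"translation": [0,0.1,0],"delta_rot": [-0.001,0,-0.005],"jaw": 1.5},
    {"translation": [0,0.1,0],"delta_rot": [-0.001,0,-0.005],"jaw": 1.5},
    {"translation": [0,0.15,0],"delta_rot": [-0.001,0,-0.007],"jaw": 1.5},
    {"translation": [0,0.15,0],"delta_rot": [-0.001,0,-0.007],"jaw": 1.5},
    {"translation": [0,0.15,0],"delta_rot": [-0.001,0,-0.007],"jaw": 1.5},
    {"translation": [0,0.15,0],"delta_rot": [-0.001,0,-0.007],"jaw": 1.5}
  ]
}}

```text
time: 9.6
tool_pos: [0.575, -0.0675, 0.1695]
tool_rot: [0.072, 0.693, 0.713, -0.076]
contact_force: [-8.7, 5.0, -1.1]
gripper_width: 0.19
grasp_force: 53.3
```

```bash
python3 -c "
from h import *
F=[]
for i in range(4):
  s=state();F.append(np.r_[s['tool_pos'],s['contact_force'],s['ft_torque']]);grab_frame('top')
print(np.round(F,4)); print(s['tool_rot'])
c0=(-.022,.21)
for p in (.18,.15,.12,.09,.06,.03,0,-.01): rel(c0,(-.022,p))"
```

```text
[[ 0.575  -0.0675  0.1695 -8.716   4.978  -1.07    0.9212  1.3463 -0.3725]
 [ 0.5749 -0.0675  0.1694 -8.3941  4.9192 -0.8438  0.9703  1.3287 -0.4204]
 [ 0.5749 -0.0675  0.1694 -8.8128  4.3749  0.3982  0.9185  1.368  -0.4476]
 [ 0.575  -0.0675  0.1695 -8.6871  5.7193 -0.4002  1.0113  1.3184 -0.3766]]
[ 0.07205868  0.69343245  0.71283834 -0.07629213]
(-0.022, 0.18) [-0.09, -0.0, 0.26] [0.0, 0.03, -0.0]
(-0.022, 0.15) [-0.17, -0.0, 0.52] [0.0, 0.06, 0.0]
(-0.022, 0.12) [-0.24, -0.0, 0.78] [0.0, 0.09, -0.0]
(-0.022, 0.09) [-0.31, 0.0, 1.04] [0.0, 0.12, -0.0]
(-0.022, 0.06) [-0.37, -0.0, 1.31] [0.0, 0.15, 0.0]
(-0.022, 0.03) [-0.42, -0.0, 1.57] [0.0, 0.18, -0.0]
(-0.022, 0) [-0.46, -0.0, 1.84] [0.0, 0.21, -0.0]
(-0.022, -0.01) [-0.47, -0.0, 1.93] [0.0, 0.22, 0.0]
```

Call:
{"op": "send_rows", "data": {
  "steps": [
    {"translation": [0,0.05,0],"delta_rot": [0,0,-0.002],"jaw": 1.5},
    {"translation": [0,0.05,0],"delta_rot": [0,0,-0.002],"jaw": 1.5},
    {"translation": [-0.05,0.05,0.13],"delta_rot": [0,0.015,-0.002],"jaw": 1.5},
    {"translation": [-0.09,0.05,0.26],"delta_rot": [0,0.03,-0.002],"jaw": 1.5},
    {"translation": [-0.13,0.05,0.39],"delta_rot": [0,0.045,-0.002],"jaw": 1.5},
    {"translation": [-0.17,0.05,0.52],"delta_rot": [0,0.06,-0.002],"jaw": 1.5},
    {"translation": [-0.21,0.05,0.65],"delta_rot": [0,0.075,-0.002],"jaw": 1.5},
    {"translation": [-0.21,0.05,0.65],"delta_rot": [0,0.075,-0.002],"jaw": 1.5}
  ]
}}

```text
time: 10.6
tool_pos: [0.5755, -0.0709, 0.1639]
tool_rot: [0.045, 0.695, 0.716, -0.05]
contact_force: [-9.0, 6.5, 0.7]
gripper_width: 0.194
grasp_force: 53.4
```

```bash
python3 -c "
from h import *
F=[]
for i in range(4):
  s=state();F.append(np.r_[s['tool_pos'],s['contact_force'],s['ft_torque']]);grab_frame('top')
print(np.round(F,4)); print(s['tool_rot'])
c0=(-.022,.135)
for p in (.12,.1,.08,.06,.04,.02,0,-.01): rel(c0,(-.022,p))"
```

```text
[[ 0.5755 -0.0709  0.1639 -8.9586  6.5364  0.7311  1.0491  1.3871 -0.3139]
 [ 0.5755 -0.0709  0.1638 -8.7545  4.9908  0.999   0.9907  1.4607 -0.3403]
 [ 0.5755 -0.0709  0.1638 -9.1253  5.2197  0.7693  0.9646  1.4195 -0.3889]
 [ 0.5755 -0.0709  0.1638 -7.8146  5.954   0.7078  0.9994  1.4771 -0.3337]]
[ 0.04510232  0.6949988   0.71582846 -0.05031963]
(-0.022, 0.12) [-0.05, 0.0, 0.13] [-0.0, 0.015, -0.0]
(-0.022, 0.1) [-0.1, -0.0, 0.3] [-0.0, 0.035, -0.0]
(-0.022, 0.08) [-0.16, -0.0, 0.47] [-0.0, 0.055, -0.0]
(-0.022, 0.06) [-0.21, -0.0, 0.65] [-0.0, 0.075, 0.0]
(-0.022, 0.04) [-0.26, -0.0, 0.82] [-0.0, 0.095, 0.0]
(-0.022, 0.02) [-0.3, 0.0, 1.0] [-0.0, 0.115, -0.0]
(-0.022, 0) [-0.34, -0.0, 1.17] [-0.0, 0.135, -0.0]
(-0.022, -0.01) [-0.36, -0.0, 1.26] [-0.0, 0.145, -0.0]
```

Call:
{"op": "send_rows", "data": {
  "steps": [
    {"translation": [-0.02,0.03,0.06],"delta_rot": [0,0.007,0],"jaw": 1.5},
    {"translation": [-0.05,0.03,0.13],"delta_rot": [0,0.015,0],"jaw": 1.5},
    {"translation": [-0.07,0.03,0.21],"delta_rot": [0,0.025,0],"jaw": 1.5},
    {"translation": [-0.1,0.03,0.3],"delta_rot": [0,0.035,0],"jaw": 1.5},
    {"translation": [-0.13,0.03,0.38],"delta_rot": [0,0.045,0],"jaw": 1.5},
    {"translation": [-0.16,0.03,0.47],"delta_rot": [0,0.055,0],"jaw": 1.5},
    {"translation": [-0.16,0.03,0.47],"delta_rot": [0,0.055,0],"jaw": 1.5},
    {"translation": [-0.16,0.03,0.47],"delta_rot": [0,0.055,0],"jaw": 1.5}
  ]
}}

```text
time: 11.6
tool_pos: [0.5758, -0.0731, 0.1596]
tool_rot: [0.025, 0.696, 0.717, -0.031]
contact_force: [-8.7, 5.4, 1.3]
gripper_width: 0.19
grasp_force: 53.5
```

```bash
python3 -c "
from h import *
F=[]
for i in range(3):
  s=state();F.append(np.r_[s['tool_pos'],s['contact_force'],s['ft_torque']]);grab_frame('top')
print(np.round(F,4)); print(s['tool_rot'])
c0=(-.022,.08)
for p in (.07,.06,.05,.04,.03,.02,.01,0,-.01): rel(c0,(-.022,p))"
```

```text
[[ 0.5758 -0.0731  0.1596 -8.7381  5.3641  1.3352  1.0251  1.5719 -0.25  ]
 [ 0.5758 -0.0731  0.1595 -8.917   4.014   1.6445  0.905   1.5608 -0.2865]
 [ 0.5758 -0.0731  0.1596 -9.4983  5.3134  0.7034  0.9314  1.5494 -0.2243]]
[ 0.025365    0.69592429  0.71698376 -0.03130968]
(-0.022, 0.07) [-0.03, 0.0, 0.09] [-0.0, 0.01, 0.0]
(-0.022, 0.06) [-0.06, -0.0, 0.17] [0.0, 0.02, 0.0]
(-0.022, 0.05) [-0.09, 0.0, 0.26] [-0.0, 0.03, 0.0]
(-0.022, 0.04) [-0.12, 0.0, 0.34] [0.0, 0.04, 0.0]
(-0.022, 0.03) [-0.14, -0.0, 0.43] [0.0, 0.05, 0.0]
(-0.022, 0.02) [-0.17, 0.0, 0.52] [-0.0, 0.06, 0.0]
(-0.022, 0.01) [-0.2, 0.0, 0.6] [0.0, 0.07, 0.0]
(-0.022, 0) [-0.22, -0.0, 0.69] [0.0, 0.08, 0.0]
(-0.022, -0.01) [-0.24, 0.0, 0.78] [0.0, 0.09, 0.0]
```

Call:
{"op": "send_rows", "data": {
  "steps": [
    {"translation": [-0.03,0,0.09],"delta_rot": [0,0.01,0],"jaw": 1.5},
    {"translation": [-0.06,0,0.17],"delta_rot": [0,0.02,0],"jaw": 1.5},
    {"translation": [-0.09,0,0.26],"delta_rot": [0,0.03,0],"jaw": 1.5},
    {"translation": [-0.12,0,0.34],"delta_rot": [0,0.04,0],"jaw": 1.5},
    {"translation": [-0.14,0,0.43],"delta_rot": [0,0.05,0],"jaw": 1.5},
    {"translation": [-0.17,0,0.52],"delta_rot": [0,0.06,0],"jaw": 1.5},
    {"translation": [-0.17,0,0.52],"delta_rot": [0,0.06,0],"jaw": 1.5},
    {"translation": [-0.17,0,0.52],"delta_rot": [0,0.06,0],"jaw": 1.5}
  ]
}}

```text
time: 12.55
tool_pos: [0.5759, -0.0753, 0.1547]
tool_rot: [0.004, 0.696, 0.718, -0.01]
contact_force: [-9.3, 5.1, 2.7]
gripper_width: 0.186
grasp_force: 53.5
```

```bash
python3 -c "
from h import *
F=[]
for i in range(3):
  s=state();F.append(np.r_[s['tool_pos'],s['contact_force'],s['ft_torque']]);grab_frame('top')
print(np.round(F,4)); print(s['tool_rot'])"
```

```text
[[  0.5759  -0.0753   0.1547  -9.2603   5.1394   2.7254   0.8762   1.5825
   -0.1729]
 [  0.5759  -0.0752   0.1547  -9.42     4.9602   2.7465   0.892    1.6263
   -0.1077]
 [  0.5759  -0.0752   0.1547 -10.1405   4.5676   2.6691   0.8968   1.5694
   -0.1866]]
[ 0.00388996  0.69637719  0.71759009 -0.01039896]
```

Call:
{"op": "send_rows", "data": {
  "steps": [
    {"translation": [-0.01,0,0.03],"delta_rot": [0,0.005,0],"jaw": 1.5},
    {"translation": [-0.02,0,0.06],"delta_rot": [0,0.008,0],"jaw": 1.5},
    {"translation": [-0.03,0,0.09],"delta_rot": [0,0.012,0],"jaw": 1.5},
    {"translation": [-0.04,0,0.12],"delta_rot": [0,0.015,0],"jaw": 1.5},
    {"translation": [-0.05,0,0.15],"delta_rot": [0,0.018,0],"jaw": 1.5},
    {"translation": [-0.05,0,0.15],"delta_rot": [0,0.018,0],"jaw": 1.5},
    {"translation": [-0.05,0,0.15],"delta_rot": [0,0.018,0],"jaw": 1.5},
    {"translation": [-0.05,0,0.15],"delta_rot": [0,0.018,0],"jaw": 1.5}
  ]
}}

```text
time: 13.5
tool_pos: [0.5762, -0.0751, 0.1547]
tool_rot: [-0.003, 0.696, 0.718, -0.003]
contact_force: [-11.5, 8.0, 6.9]
gripper_width: 0.19
grasp_force: 54.1
```

```bash
python3 -c "
from h import *
F=[]
for i in range(3):
  s=state();F.append(np.r_[s['tool_pos'],s['contact_force'],s['ft_torque']]);grab_frame('side')
print(np.round(F,4)); print(s['tool_rot'])"
```

```text
[[  0.5762  -0.0751   0.1547 -11.5061   7.9967   6.8763   1.2898   1.9683
   -0.1137]
 [  0.5762  -0.0751   0.1547 -11.9569   7.5041   6.5745   1.2891   1.9838
   -0.085 ]
 [  0.5762  -0.0751   0.1547 -11.6672   7.8073   7.4451   1.2568   1.9791
   -0.0953]]
[-0.00271376  0.69626486  0.71777146 -0.00346691]
```

The height stopped at 0.1547, the same as at the first grasp, so the bar is down on its stop. I ease off the push, then open.

Call:
{"op": "send_rows", "data": {
  "steps": [
    {"translation": [0.0,-0.1,-0.05],"delta_rot": [0,0,0.003],"jaw": 1.5},
    {"translation": [0.0,-0.2,-0.08],"delta_rot": [0,0,0.005],"jaw": 1.5},
    {"translation": [0.0,-0.25,-0.08],"delta_rot": [0,0,0.006],"jaw": 1.5},
    {"translation": [0.0,-0.25,-0.08],"delta_rot": [0,0,0.006],"jaw": 1.5},
    {"translation": [0.0,-0.25,-0.08],"delta_rot": [0,0,0.006],"jaw": 2.4},
    {"translation": [0.0,-0.25,-0.08],"delta_rot": [0,0,0.006],"jaw": 3.2},
    {"translation": [0.0,-0.25,-0.08],"delta_rot": [0,0,0.006],"jaw": 4},
    {"translation": [0.0,-0.25,-0.08],"delta_rot": [0,0,0.006],"jaw": 4}
  ]
}}

```text
time: 14.45
tool_pos: [0.5765, -0.0765, 0.1545]
tool_rot: [0.001, 0.699, 0.715, -0.002]
contact_force: [0.1, -0.5, 0.4]
gripper_width: 0.47
grasp_force: 0.0
```

```bash
python3 -c "
from h import *
d=snap('wrist','w5.png');s=state();print(s['tool_pos'],s['contact_force'],s['gripper_width']*8.54,s['grasp_force'])"
```

```text
[ 0.57634823 -0.07634786  0.15432664] [ 0.08506013  0.75980342 -0.38615037] 3.9950789530755553 0.0
```

View pics/w5.png

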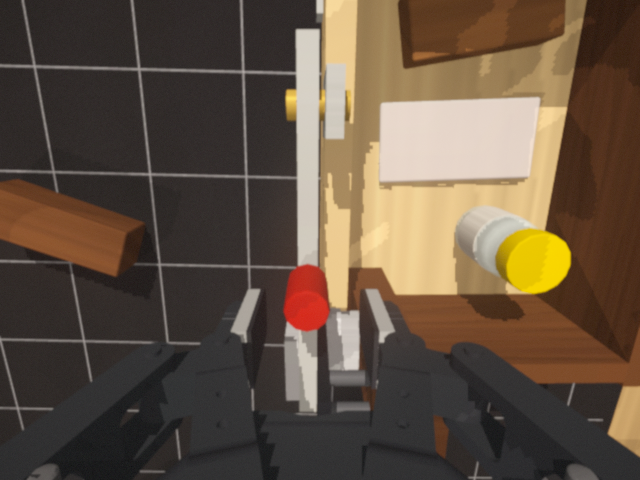

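The wrist view shows the bar (310,370) behind the lip (292,360) and in front of the black plate, with both pads clear of the knob. I retreat straight up.

Call:
{"op": "send_rows", "data": {
  "steps": [
    {"translation": [0,0,-1],"delta_rot": [0,0,0],"jaw": 4},
    {"translation": [0,0,-3],"delta_rot": [0,0,0],"jaw": 4},
    {"translation": [0,0,-6],"delta_rot": [0,0,0],"jaw": 4},
    {"translation": [0,0,-9],"delta_rot": [0,0,0],"jaw": 4},
    {"translation": [0,-4,-12],"delta_rot": [0,0,0],"jaw": 4},
    {"translation": [0,-8,-14],"delta_rot": [0,0,0],"jaw": 4},
    {"translation": [0,-12,-14],"delta_rot": [0,0,0],"jaw": 4},
    {"translation": [0,-14,-14],"delta_rot": [0,0,0],"jaw": 4}
  ]
}}

```text
time: 15.3
tool_pos: [0.4348, -0.079, 0.2963]
tool_rot: [0.002, 0.699, 0.715, -0.001]
contact_force: [0.6, 0.3, -0.4]
gripper_width: 0.47
grasp_force: 0.0
```

```bash
python3 -c "
from h import *
d=snap('side'); m=red(d); k,l,s,c=cv2.connectedComponentsWithStats(m.astype(np.uint8)); W=world(d)
print(c[1:][s[1:,4]>50],[np.median(W[l==i],0) for i in range(1,k) if s[i,4]>50])
i=d['pixels'][180:320,230:400];cv2.imwrite('pics/s6c.png',cv2.resize(i,None,fx=4,fy=4,interpolation=2))"
```

```text
[[319.47619048 243.4952381 ]
 [407.03778677 392.06207827]] [array([ 0.57599134, -0.08478933,  0.15235316]), array([ 0.65372638, -0.46558722,  0.01914072])]
```

View pics/s6c.png

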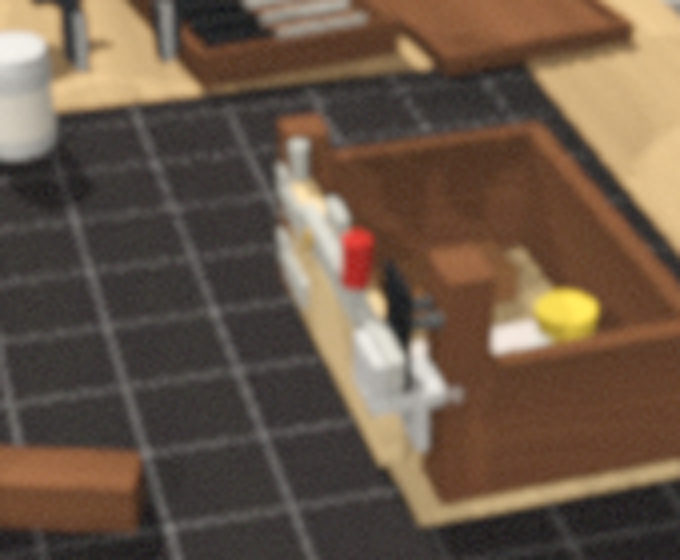

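The side crop shows the gate shut and the knob upright at (357,258), at about its bar-down height (0.152 m). The bar sits in the slot behind the lip at (380,350), and the other things are where they were.

```bash
python3 -c "
from plant import *
print(job_done())"
```

```text
the job is handed in; nothing more can be done
None
```

The gate is shut and latched: the bar hung fully down behind the striker lip after I let go, with about 11.5 N the highest push I read at the knob, the other things in the last view left where they were, and the job handed in at about 15 s.

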